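# Centre the calibration weight on the balance pan and start the adjustment

## Task

The big brass calibration weight stands off-centre on the small rocking pan of the laboratory balance: with light fingertip taps from the side, never gripping or lifting it, nudge it until it stands inside the engraved ring in the middle of the pan. Do not topple it, knock it off or lean on the pan. Only then, with the weight standing there untouched, press the blue key fully down and let it go, leaving the grey key and the things around alone.

Things in the scene. Friction and masses are not known exactly. Their poses are not given: they have to be found in the camera images.
- cal_weight: the big brass weight on the balance pan, about 200 g: a round body 29 mm across, straight-sided from its foot to about 28 mm up, then a neck and a knob, 51 mm tall in all. Origin at the centre of its flat foot, z up. It slides on the pan when pushed low on the body with 1 to 2 N; pushed above about half its height it rocks, jams against the finger or topples
- pan_top (a point): centre of the upper face of the balance pan, 70 mm above the worktop; z up out of the pan. The pan is a flat round steel disc, 70 mm across and 4 mm thick, with no rim; a thin dark ring, 40 mm inside, is engraved round its centre. It stands clear above the balance housing (16 mm) on a soft central mount and rocks a few degrees under an off-centre load or a push; it cannot turn or slide. At the start the weight stands 14 to 20 mm off centre, in any direction
- balance: the white laboratory balance, fixed to the worktop, 200 mm deep (its x, towards the rear), 160 mm wide (its y), housing top 54 mm above the worktop. Origin at the middle of its footprint, on the worktop; turned up to 0.3 rad. The pan centre is 35 mm behind the origin; the key panel with the display slopes down 10 degrees to the front, the side that faces the robot (-x)
- cal_key_top (a point): middle of the top of the blue key, on the right of the display (-y), about 54 mm above the worktop. The key is 20 x 24 mm, stands 6 mm proud of the panel and goes down 3 mm, square to the panel (10 degrees from vertical); 4 N press it fully down, and it springs back
- cal_key (a joint): travel of the blue key in m: 0 released, 0.003 fully down
- power_key_top (a point): middle of the top of the grey key of the same size, on the left of the display, 108 mm from the blue one; not to be pressed
- power_key (a joint): travel of the grey key in m: 0 released, 0.003 fully down
- spatula_2: spatula with black handle, 198 mm long, 14 mm thick, lying to the left beyond the brush; leave it alone
- small_weight: small brass weight of the same shape, 23 mm across, 41 mm tall, standing on the worktop near the front edge; leave it alone
- brush: flat cleaning brush with black handle, 153 mm long, 10 mm thick, lying left of the balance; leave it alone
- timer: white bench timer, 62 x 68 x 22 mm, lying behind the right side of the balance; leave it alone
- notebook: dark blue notebook, 210 x 150 x 15 mm, lying to the right; leave it alone
- marker: blue felt marker, 132 mm long, lying on the notebook; leave it alone
- tape_roll: roll of brown adhesive tape, 64 mm across, 19 mm tall, lying to the right; leave it alone
- pan: the pan itself, as described at pan_top; its origin is 8 mm below that point

How it is judged (in metres and radians):
On the way, in this order (a step that is already met when the one before it is completed fails the run):
1. the weight stands still and untouched inside the ring in the middle of the pan (horizontal distance between cal_weight and pan_top below 0.0055 m and angle between cal_weight's own z axis and vertical below 0.1 rad and z of cal_weight in the frame of pan_top between -0.003 and 0.003 m and linear speed of cal_weight below 0.015 m/s and contact force between each of the arm, the fingers and cal_weight below 0.1 N), for 0.3 s.
2. the blue key is pressed fully down while the weight stands in the ring (value of joint cal_key above 0.0022 m and horizontal distance between cal_weight and pan_top below 0.0055 m), for 0.1 s.
At the end, for the whole second after the job is handed in: The big weight stands upright and still on the pan, its centre within 5.5 mm of the pan's centre (inside the engraved ring), nothing touching it, and both keys are released after the blue one was pressed (all of step 1 and value of joint each of cal_key, power_key below 0.0008 m).
It fails at once if the weight is tipped by more than about 17 degrees, lifted off the pan or knocked off it (angle between cal_weight's own z axis and vertical above 0.3 rad or z of cal_weight in the frame of pan_top above 0.008 m or z of cal_weight in the frame of pan_top below -0.012 m).
It fails at once if the weight is gripped or struck hard (more than 12 N) (contact force between the fingers and cal_weight above 12 N).
It fails at once if the robot leans on the pan (more than 6 N) (contact force between any of the fingers, the arm and pan above 6 N).
It fails at once if the blue key is pressed while the weight is outside the ring, or the grey key is pressed ((value of joint cal_key above 0.0015 m and horizontal distance between cal_weight and pan_top above 0.0065 m) or value of joint power_key above 0.0015 m).
It fails at once if one of the things around is pushed away by more than 2 cm (distance of any of spatula_2, small_weight, brush, timer, notebook, marker, tape_roll from where it was at the start of the episode above 0.02 m).
It also fails if it takes over 48 s, if anything falls off the work surface, if the arm or the gripper's body presses on something with over 40 N, if the wrist force passes 120 N, or if a joint passes its speed limit or range.

## Robot

A 6-joint arm with a two-finger parallel gripper is mounted at the origin on a cart in front of the work surface, level with it; the furniture and walls round the work are solid. World frame = base frame: x ahead of the robot, y to its left, z up, the work surface at z = 0. Lengths are in mm, angles in rad, forces in N, time in s.
With the tool pointing down it reaches from about 325 to 850 mm from the base axis. Payload 15.5 kg.
Tool frame: the origin (TCP) lies where the fingers leave the gripper's body, on its centre line; the fingertips stand env.tcp_to_tips ahead of it and the grasp point (between the pads) lies 60 mm ahead of it (env.tcp_to_tips is the distance from the TCP to the fingertips, in mm); y points along the fingers, z is the direction in which the jaws open and shut, and the axes are right-handed (so a half turn about y gives the same grasp; the last joint's range is limited). The gripper opens to 91 mm and grips with 3 to 60 N. Pads are 32 mm wide; open, the fingers measure 118 mm over their backs; the gripper's body (76 mm by 178 mm) begins 60 mm behind the grasp point.
Start: joints at [1.05, 0.494, 1.345, -0, 1.302, -0.096], TCP at [258.152, 569.197, 292.215] pointing down, gripper open.
Joint ranges: [-2.91, 2.91], [-0.82, 2.16], [0.22, 2.67], [-1.22, 4.37], [0.12, 2.79], [-3.08, 3.08]. Speed limits (rad/s): [1.89, 1.89, 2.57, 3.01, 3.01, 3.01].

## Interface

Orientations are given as a rotation vector (axis times angle).
In Python, from bench import env gives the robot as it stands.
- The arm moves only by the tool servo_tool, never from a script. Its argument "motion" is a list of rows, each a list of 3 entries, a list of its own where there are three numbers: the opening, from 0 (shut) to 1 (fully open), then the shift along the tool's x, y, z in m, then the turn, a rotation vector about the tool's x, y, z in degrees. In form: [[jaw, [dx, dy, dz], [rx, ry, rz]], ...]. A call has exactly 5 rows; each row shifts and turns the pose as measured when the row begins, along the tool's axes as they then stand; what a row does not reach is not made up. A row lasts 1/12 s, in which the tool goes at most 41.7 mm and 7.16 degrees, less where a joint would pass 70% of its speed; a pose out of reach is approached as far as the arm can. A call is refused whole if a number of a shift passes 0.0417 or a number of a turn 7.16, either way. A call with a gripper value outside its range is refused whole. The fingers move at their own pace and stop on an object; the grip force is fixed at half the most. Time passes only in rows, so rows that do not move let the fingers close, or fill a call up. It gives the time, the measured TCP pose, the force and the opening at its end, in the units of the state.
- env.observe(): the state, without advancing time (a new reading comes with each control period).
- env.camera(name): name is "scene" or "top" or "wrist"; returns a dict with "pixels" (400x640x3 uint8, blue, green, red), "camera_matrix" (3x3 intrinsics, pixels), "R" (3x3) and "t" (3): a world point X has camera coordinates R X + t. Camera axes: x right, y down, z forward; pixel columns grow to the right and rows downward; lengths in mm; the calibration is good to about 2 mm. A picture is of the moment at which its call begins. There is no depth.
- env.job_done(): hands the job in, once; it reports no verdict.
Trained networks look in a picture, given as the dict that the camera call returned (one of the last four; its "shot" number tells which), for a name from the list of things; names that differ only in an ending like _2 or _b are one class to them, and where a whole thing is asked for, a point or a joint stands for the part that bears it (a point fixed in the world has none). Each returns a list of dicts, best first, with "p" (0 to 1); they miss things now and then, are a little off and sometimes report something else, mostly with a low value. They report only what shows in the picture. A call takes as long as a camera call.
- env.recognise(thing, picture): "centre" ([x, y, z] in mm, in world coordinates, good to about 4 mm: the middle of the surface that is visible of it).
- env.silhouettes(thing, picture): "region" (400x640 bool, what is visible of it).
The state is a dict: "time_s": time; "qpos": joint angles; "qvel": joint speeds; "tau": joint torques, N m; "position": TCP position; "ee_rot": TCP orientation; "ft_force": force on the tool from outside, world axes, zero at the start; "ft_torque": the same for the moment, N m; "finger_gap": finger opening in mm.
Only numpy, scipy, OpenCV 4.12 (cv2) and the standard library are available. Lean on these libraries where they do the work, as an engineer would, in place of code of your own. Each camera call takes 0.05 s, during which the arm holds its last target. There are 200 camera calls.

## Working session

There is one attempt and no reset: what is moved stays moved. The work goes in short steps, Python scripts to look and compute and a tool call to move; the robot and the scene stay as the last step left them, time stands still between calls to the robot, and variables do not carry over. Pictures are saved under pics/ and viewed, about 8 in all and at most 12, crops included, and the job is handed in when it is done.

Besides the shell and the picture viewer there is one more tool, called after "Request:" as name([rows], argument=value, ...), one row to a line, values as JSON. servo_tool: Moves the arm, as the interface text tells. Its arguments: {"type":"object","properties":{"motion":{"type":"array"}},"required":["motion"]}

```bash
ls; mkdir -p pics; python3 - <<'E'
from bench import env
import cv2,numpy as np
print(env.tcp_to_tips); print(env.observe())
for n in ["scene","top"]:
    c=env.camera(n); cv2.imwrite(f"pics/{n}0.png",c["pixels"])
    print(n,c["camera_matrix"].tolist(),(-c["R"].T@c["t"]).tolist(),c["R"].tolist())
    for t in ["cal_weight","pan","cal_key_top","power_key_top","balance","small_weight"]:
        print(t,[(np.round(r["centre"],1).tolist(),round(r["p"],2)) for r in env.recognise(t,c)][:2])
E
```

```text
pics
78.3
{'time_s': 0.0, 'qpos': array([ 1.04945230e+00,  4.94162970e-01,  1.34614644e+00, -1.34830013e-05,
        1.30248415e+00, -9.54906444e-02]), 'qvel': array([-2.90037757e-04,  9.30394378e-04, -3.88230578e-05, -5.52363279e-04,
        8.52422528e-04,  1.02933973e-03]), 'tau': array([ 3.22532796e-03, -8.78846312e+01, -3.81856728e+01,  7.06979586e-02,
        5.35650796e-02, -1.28347347e-05]), 'position': array([258.03626039, 568.92874892, 291.64558549]), 'ee_rot': array([-1.54601986,  0.33433493, -0.33377825]), 'ft_force': array([ 0.15192675, -0.83593777,  0.07647639]), 'ft_torque': array([-0.01071974, -0.01130539, -0.02364976]), 'finger_gap': 91.26722363983939}
scene [[468.8917066833186, 0.0, 316.6583666973627], [0.0, 468.8917066833186, 200.46466360235308], [0.0, 0.0, 1.0]] [-177.83989948807246, -841.8454861574243, 1074.4623435644958] [[0.7649729548951874, -0.6438971259564172, 0.014590046743986234], [-0.42088094704068124, -0.5169123109483653, -0.7454266504547312], [0.4875198526183987, 0.5640905547650008, -0.6664279700971807]]
cal_weight [([544.5, 139.4, 101.6], 0.41)]
pan [([480.8, -472.0, 16.7], 0.64)]
cal_key_top []
power_key_top []
balance [([498.7, 135.8, 49.4], 0.63)]
small_weight [([400.2, -157.4, 23.6], 0.67)]
top [[510.92218973922667, 0.0, 311.04562429523384], [0.0, 510.92218973922667, 208.84336510780392], [0.0, 0.0, 1.0]] [430.6776495108101, 1.8933904602802205, 1562.6942963934098] [[0.005101812408136749, -0.9999580752241194, -0.007603900592907116], [-0.9973408277273924, -0.004535349322425569, -0.07273722537025704], [0.07269968953298334, 0.007954772190214204, -0.9973221529381614]]
cal_weight []
pan []
cal_key_top [([418.7, -287.0, 21.0], 0.72), ([457.1, 121.0, 53.6], 0.63)]
power_key_top []
balance [([512.0, 170.4, 53.9], 0.62), ([526.2, -467.6, 25.3], 0.57)]
small_weight [([404.0, -150.6, 27.3], 0.55)]
```

```bash
python3 - <<'E'
import cv2,numpy as np
a=cv2.imread("pics/scene0.png");b=cv2.imread("pics/top0.png")
cv2.imwrite("pics/both.png",np.vstack([cv2.resize(a[:, :],(480,300)),cv2.resize(b,(480,300))]))
E
```

```text
(no output)
```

View pics/both.png

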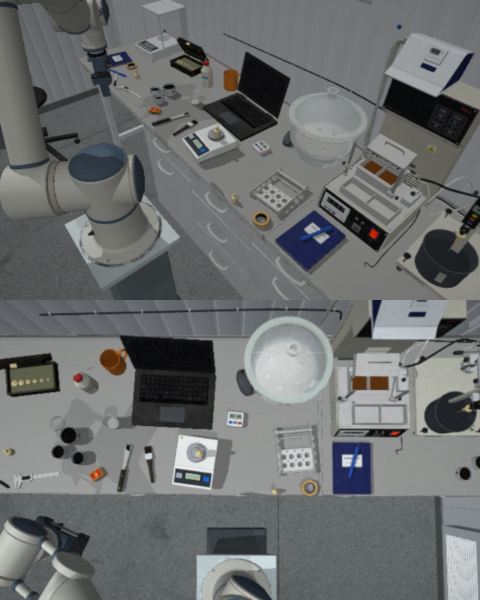

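```bash
cat > h.py <<'E'
from bench import env
import cv2,numpy as np
from scipy.spatial.transform import Rotation as Ro
def st():
    o=env.observe(); return np.array(o["position"]),Ro.from_rotvec(o["ee_rot"]),o
def rel(target,yaw=None,tilt=0.):
    """shift (tool axes, mm) and turn (deg) to target. yaw: world angle of tool z (deg) ; tilt deg: tips lead towards +z tool"""
    p,R,o=st(); d=R.inv().apply(np.array(target)-p)
    rv=np.zeros(3)
    if yaw is not None:
        a=np.radians(yaw); z=np.array([np.cos(a),np.sin(a),0]); y=np.array([0,0,-1.])
        G=Ro.from_matrix(np.c_[np.cross(y,z),y,z])*Ro.from_rotvec([np.radians(tilt),0,0])
        rv=(R.inv()*G).as_rotvec(degrees=True)
    print("t",round(o["time_s"],2),"pos",p.round(1),"shift mm",d.round(1),"turn deg",rv.round(2),"F",o["ft_force"].round(1),"gap",round(o["finger_gap"],1))
def ray(c,uv,z):
    K=c["camera_matrix"];R=c["R"];C=-R.T@c["t"]
    d=(R.T@np.linalg.inv(K)@np.c_[np.atleast_2d(uv),np.ones(len(np.atleast_2d(uv)))].T).T
    return C+d*((z-C[2])/d[:,2])[:,None]
def proj(c,X):
    X=np.atleast_2d(X)@c["R"].T+c["t"]; X=X@c["camera_matrix"].T; return X[:,:2]/X[:,2:]
E
python3 - <<'E'
from h import *
p,R,o=st(); print(R.as_matrix().round(3)); rel([470,138,300],0); rel([470,138,300],90)
c=env.camera("wrist"); print((-c["R"].T@c["t"]).round(1),c["R"].round(3),c["camera_matrix"].round(1))
print(R.inv().apply(-c["R"].T@c["t"]-p))
a=env.camera("scene"); b=env.camera("top")
x,y=proj(a,[520,135,60])[0].astype(int);u,v=proj(b,[520,135,60])[0].astype(int)
cv2.imwrite("pics/z.png",np.hstack([cv2.resize(q["pixels"][j-45:j+45,i-45:i+45],(390,390),interpolation=2) for q,i,j in((a,x,y),(b,u,v))]));print(x,y,u,v)
E
```

```text
[[ 0.911  0.     0.413]
 [-0.413  0.     0.911]
 [ 0.    -1.     0.   ]]
t 0.7 pos [258.2 569.2 292.2] shift mm [ 371.    -7.8 -305.2] turn deg [-0.  65.6 -0. ] F [ 0.4 -0.  -0.1] gap 91.2
t 0.7 pos [258.2 569.2 292.2] shift mm [ 371.    -7.8 -305.2] turn deg [ -0.  -24.4   0. ] F [ 0.4 -0.  -0.1] gap 91.2
[191.7 598.9 384.9] [[ 0.414  0.91   0.   ]
 [ 0.88  -0.4    0.256]
 [ 0.233 -0.106 -0.967]] [[303.6   0.  321.2]
 [  0.  303.6 197.6]
 [  0.    0.    1. ]]
[-72.76999431 -92.67801557  -0.36393593]
283 187 269 215
```

View pics/z.png

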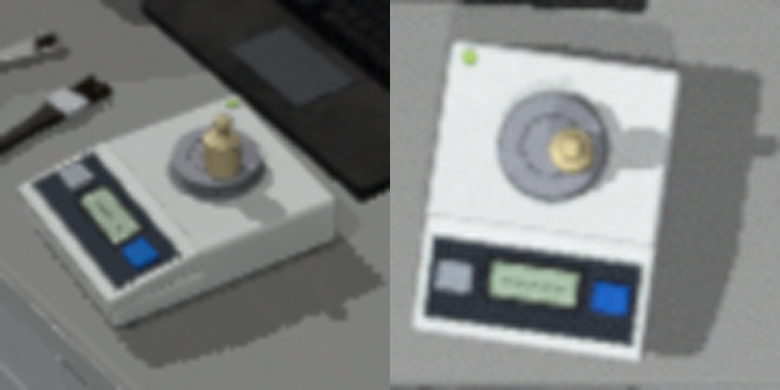

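Request:
servo_tool([
  [1,[0.0286,0.0015,-0.0192],[0,0,0]],
  [1,[0.0286,0.0015,-0.0192],[0,0,0]],
  [1,[0.0286,0.0015,-0.0192],[0,0,0]],
  [1,[0.0286,0.0015,-0.0192],[0,0,0]],
  [1,[0.0286,0.0015,-0.0192],[0,0,0]],
])

```text
time_s: 1.27
position: [348.5, 423.0, 284.1]
ee_rot: [-1.542, 0.327, -0.327]
ft_force: [1.0, 0.1, -0.5]
finger_gap: 91.4
```

Request:
servo_tool([
  [1,[0.0286,0.0015,-0.0192],[0,0,0]],
  [1,[0.0286,0.0015,-0.0192],[0,0,0]],
  [1,[0.0286,0.0015,-0.0192],[0,0,0]],
  [1,[0.0286,0.0015,-0.0192],[0,0,0]],
  [1,[0.0286,0.0015,-0.0192],[0,0,0]],
])

```text
time_s: 1.68
position: [443.4, 269.9, 276.7]
ee_rot: [-1.541, 0.325, -0.328]
ft_force: [0.2, 0.4, 0.5]
finger_gap: 91.3
```

Request:
servo_tool([
  [1,[0.0286,0.0015,-0.0192],[0,0,0]],
  [1,[0.0286,0.0015,-0.0192],[0,0,0]],
  [1,[0.0286,0.0015,-0.0192],[0,0,0]],
  [1,[0.0286,0.0015,-0.0192],[0,0,0]],
  [1,[0.0286,0.0015,-0.0192],[0,0,0]],
])

```text
time_s: 2.1
position: [538.9, 116.0, 269.3]
ee_rot: [-1.54, 0.324, -0.329]
ft_force: [0.5, 1.5, -0.3]
finger_gap: 91.4
```

Request:
servo_tool([
  [1,[0,0,0],[0,-6,0]],
  [1,[0,0,0],[0,-6,0]],
  [1,[0,0,0],[0,-6,0]],
  [1,[0,0,0],[0,-6,0]],
  [1,[0,0,0],[0,0,0]],
])

```text
time_s: 2.52
position: [543.6, 107.8, 269.0]
ee_rot: [-1.567, -0.015, 0.004]
ft_force: [-0.1, 0.4, 0.3]
finger_gap: 91.2
```

```bash
python3 - <<'E'
from h import *
rel([530,130,270],90)
c=env.camera("wrist"); cv2.imwrite("pics/w1.png",c["pixels"])
for t in ["cal_weight","pan","cal_key_top","power_key_top","balance"]:
    print(t,[(np.round(r["centre"],1).tolist(),round(r["p"],2)) for r in env.recognise(t,c)][:2])
E
```

```text
t 2.52 pos [543.6 107.8 269. ] shift mm [-13.3  -1.   22.3] turn deg [-0.22  0.68  0.38] F [-0.1  0.4  0.3] gap 91.2
cal_weight [([548.4, 139.4, 103.0], 0.65), ([705.3, 20.6, 19.3], 0.43)]
pan []
cal_key_top [([454.1, 122.0, 57.5], 0.64)]
power_key_top [([466.5, 226.9, 51.1], 0.87)]
balance [([491.4, 161.1, 49.9], 0.97)]
```

View pics/w1.png

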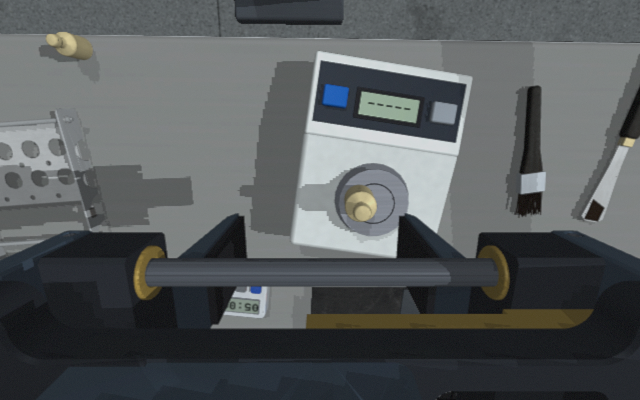

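```bash
cat >> h.py <<'E'
from scipy.optimize import minimize
A=np.linspace(0,2*np.pi,180,endpoint=False); CS=np.c_[np.cos(A),np.sin(A)]
def circ(x,y,z,r): return np.c_[x+r*CS[:,0],y+r*CS[:,1],np.full(len(A),z)]
S=4
def wmask(c,x,y,shape,off,rk=8.):
    m=np.zeros(shape,np.uint8)
    for zs in (((70,14.5),(98,14.5)),((98,6),(110,6)),((110,rk),(121,rk*.8))):
        q=np.vstack([proj(c,circ(x,y,z,r)) for z,r in zs])
        cv2.fillConvexPoly(m,cv2.convexHull(np.float32((q-off+.5)*S-.5)).astype(np.int32),1)
    return m
def measure(c,guess_pan,guess_w,name=None):
    img=c["pixels"]; u=proj(c,[*guess_pan,80])[0].astype(int); off=u-60; off=np.maximum(off,0)
    crop=img[off[1]:off[1]+120,off[0]:off[0]+120]
    big=cv2.resize(crop,None,fx=S,fy=S,interpolation=cv2.INTER_CUBIC)
    lab=cv2.cvtColor(big,cv2.COLOR_BGR2LAB).astype(float)
    brass=(lab[...,2]>138).astype(np.uint8); n,l,s,_=cv2.connectedComponentsWithStats(brass)
    brass=(l==1+np.argmax(s[1:,4])).astype(np.uint8)
    f=lambda p:-(lambda m:(m&brass).sum()/(m|brass).sum())(wmask(c,p[0],p[1],brass.shape,off,p[2]))
    w=minimize(f,[*guess_w,8],method="Nelder-Mead",options=dict(initial_simplex=[[guess_w[0]+a,guess_w[1]+b,8+k] for a,b,k in((-8,-5,0),(8,-5,0),(0,8,0),(0,0,2))],xatol=.05,fatol=1e-4))
    L=cv2.GaussianBlur(lab[...,0],(0,0),3); near=cv2.dilate(brass,np.ones((25,25)))
    def samp(x,y,r,z=70.):
        q=(proj(c,circ(x,y,z,r))-off+.5)*S-.5; q=q.astype(np.float32)
        v=cv2.remap(L.astype(np.float32),q[:,:1],q[:,1:],1)[:,0]; n_=cv2.remap(near,q[:,:1],q[:,1:],0)[:,0]
        return v,n_==0
    def g(p):
        a,m=samp(*p,36.5);b,m2=samp(*p,33.5); k=m&m2
        return -np.clip((a-b)[k],-20,25).mean()
    best=min((g((guess_pan[0]+i,guess_pan[1]+j)),guess_pan[0]+i,guess_pan[1]+j) for i in range(-12,13,2) for j in range(-12,13,2))
    pn=minimize(g,best[1:],method="Nelder-Mead",options=dict(initial_simplex=[[best[1]-1.5,best[2]-1],[best[1]+1.5,best[2]-1],[best[1],best[2]+1.5]]))
    def h(p):  # engraved ring: dark line
        a,m=samp(*p,19.7);b,_=samp(*p,17);d,_=samp(*p,22.4); return -np.clip(((b+d)/2-a)[m],-10,15).mean()
    rg=minimize(h,pn.x,method="Nelder-Mead",options=dict(initial_simplex=[[pn.x[0]-2,pn.x[1]-1],[pn.x[0]+2,pn.x[1]-1],[pn.x[0],pn.x[1]+2]]))
    print("weight",w.x.round(2),"IoU",round(-w.fun,3),"pan",pn.x.round(2),round(-pn.fun,1),"ring",rg.x.round(2),round(-rg.fun,1),"off w-pan",(w.x[:2]-pn.x).round(2))
    if name:
        o=big.copy()
        for X,col in((circ(*pn.x,70,35),(0,0,255)),(circ(*rg.x,70,20),(0,255,0)),(circ(*w.x[:2],70,14.5),(255,0,0)),(circ(*w.x[:2],98,14.5),(255,0,0)),(circ(*w.x[:2],118,w.x[2]),(255,255,0))):
            cv2.polylines(o,[np.int32((proj(c,X)-off+.5)*S-.5)],True,col,1)
        cv2.imwrite(name,o)
    return w.x,pn.x,rg.x
E
python3 - <<'E'
from h import *
c=env.camera("wrist"); print(ray(c,[[372,199],[336,96],[445,112]],70).round(1),ray(c,[[336,96],[445,112]],54).round(1))
measure(c,ray(c,[372,199],70)[0,:2],[545,135],"pics/m1.png")
measure(env.camera("top"),[540,148],[545,135],"pics/m1t.png")
measure(env.camera("scene"),[540,148],[545,135],"pics/m1s.png")
E
```

```text
[[550.5 159.7  70. ]
 [453.2 122.2  70. ]
 [466.9 223.3  70. ]] [[452.3 123.1  54. ]
 [466.7 229.7  54. ]]
weight [549.67 144.69   7.72] IoU 0.905 pan [552.52 147.22] 13.6 ring [563.85 146.59] 6.4 off w-pan [-2.86 -2.53]
weight [537. 130.   8.] IoU 0.0 pan [544.96 137.65] 6.8 ring [535.88 131.59] 2.6 off w-pan [-7.96 -7.65]
weight [552.27 146.7    6.15] IoU 0.811 pan [544.73 144.45] 18.3 ring [534.26 156.47] 4.1 off w-pan [7.54 2.25]h.py:51: RuntimeWarning: Mean of empty slice.
  a,m=samp(*p,19.7);b,_=samp(*p,17);d,_=samp(*p,22.4); return -np.clip(((b+d)/2-a)[m],-10,15).mean()
  ret = ret.dtype.type(ret / rcount)
```

View pics/m1.png

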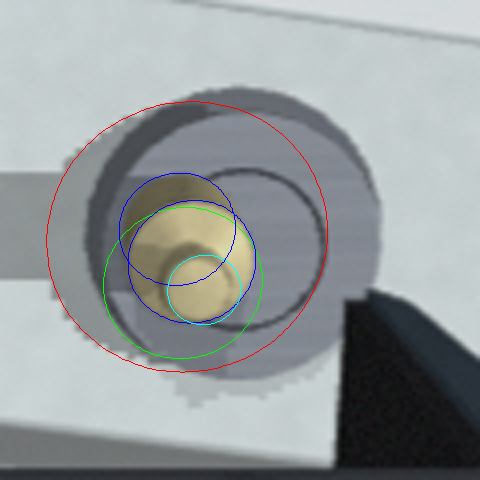

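```bash
python3 - <<'E'
s=open('h.py').read()
i=s.index("def wmask"); 
s=s[:i]+'''def wmask(c,p,shape,off):
    x,y,rk,lx,ly=p; m=np.zeros(shape,np.uint8)
    for zs in (((70,14.5),(98,14.5)),((98,6),(110,6)),((110,rk),(117,rk))):
        q=np.vstack([proj(c,circ(x+lx*(z-70)/50*10,y+ly*(z-70)/50*10,z,r)) for z,r in zs])
        cv2.fillConvexPoly(m,cv2.convexHull(np.float32((q-off+.5)*S-.5)).astype(np.int32),1)
    return m
def measure(c,gp,gw,name=None):
    off=proj(c,[*gp,80])[0].astype(int)-60
    big=cv2.resize(c["pixels"][off[1]:off[1]+120,off[0]:off[0]+120],None,fx=S,fy=S,interpolation=cv2.INTER_CUBIC)
    lab=cv2.cvtColor(big,cv2.COLOR_BGR2LAB).astype(float)
    brass=(lab[...,2]>132).astype(np.uint8); n,l,s,_=cv2.connectedComponentsWithStats(brass)
    brass=(l==1+np.argmax(s[1:,4])).astype(np.uint8)
    f=lambda p:-(lambda m:(m&brass).sum()/(m|brass).sum())(wmask(c,p,brass.shape,off))+.002*(p[3]**2+p[4]**2)
    p0=np.array([*gw,8,0,0]); sx=np.vstack([p0-[4,3,0,0,0],p0+np.diag([8,8,1.5,.3,.3])])
    w=minimize(f,p0,method="Nelder-Mead",options=dict(initial_simplex=sx,xatol=.03,fatol=1e-4,maxiter=600))
    L=cv2.GaussianBlur(lab[...,0],(0,0),3).astype(np.float32); near=cv2.dilate(brass,np.ones((17,17)))
    def samp(x,y,r,z=70.):
        q=((proj(c,circ(x,y,z,r))-off+.5)*S-.5).astype(np.float32)
        return cv2.remap(L,q[:,:1],q[:,1:],1)[:,0],cv2.remap(near,q[:,:1],q[:,1:],0)[:,0]==0
    def h(p):
        a,m=samp(*p,19.7);b,_=samp(*p,17);d,_=samp(*p,22.4); return -np.clip(((b+d)/2-a)[m],-5,12).mean()
    b=min((h((gp[0]+i,gp[1]+j)),gp[0]+i,gp[1]+j) for i in range(-8,9) for j in range(-8,9))
    rg=minimize(h,b[1:],method="Nelder-Mead",options=dict(initial_simplex=[[b[1]-1,b[2]-1],[b[1]+1,b[2]-1],[b[1],b[2]+1]]))
    print("weight",w.x.round(2),"IoU",round(-w.fun,3),"ring",rg.x.round(2),round(-rg.fun,1),"w-ring",(w.x[:2]-rg.x).round(2))
    if name:
        o=big.copy(); x,y,rk,lx,ly=w.x
        cv2.drawContours(o,cv2.findContours(brass,0,2)[0],-1,(255,255,255),1)
        for X,col in((circ(*rg.x,70,35),(0,0,255)),(circ(*rg.x,70,20),(0,255,0)),(circ(x,y,70,14.5),(255,0,0)),(circ(x+5.6*lx,y+5.6*ly,98,14.5),(255,0,0)),(circ(x+9.4*lx,y+9.4*ly,117,rk),(255,255,0))):
            cv2.polylines(o,[np.int32((proj(c,X)-off+.5)*S-.5)],True,col,1)
        cv2.imwrite(name,o)
    return w.x,rg.x
'''
open('h.py','w').write(s)
E
python3 - <<'E'
from h import *
c=env.camera("wrist"); measure(c,ray(c,[372,199],70)[0,:2],[547,143],"pics/m2.png")
E
```

```text
weight [ 5.5028e+02  1.4592e+02  1.3320e+01 -6.7000e-01 -4.4000e-01] IoU 0.979 ring [554.97 161.98] 12.0 w-ring [ -4.69 -16.06]
```

View pics/m2.png

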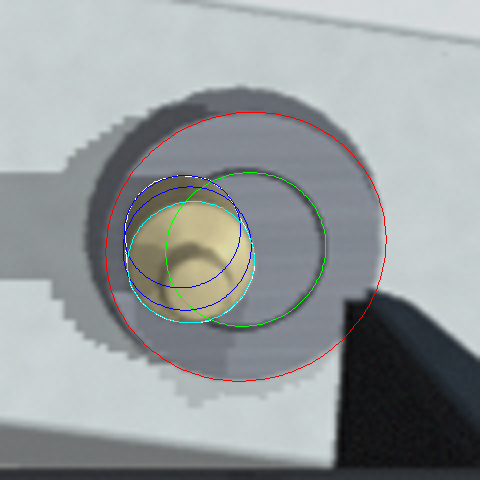

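```bash
python3 - <<'E'
s=open('h.py').read()
s=s.replace("x,y,rk,lx,ly=p; m=","x,y,rk,lx,ly=p; rk=7.5; m=").replace(".002*(p[3]","+.01*(p[3]").replace("x,y,rk,lx,ly=w.x","x,y,rk,lx,ly=w.x; rk=7.5")
s+='''
def goal(P,ang,s,z,tilt,half=45.6):
    """TCP so the -z finger's inner tip edge is at P - s*u, height z"""
    u=np.array([np.cos(np.radians(ang)),np.sin(np.radians(ang)),0]); t=np.radians(tilt); dn=np.array([0,0,-1.])
    y=dn*np.cos(t)+u*np.sin(t); zt=u*np.cos(t)-dn*np.sin(t)
    T=np.array([P[0],P[1],z])-s*u-env.tcp_to_tips*y+half*zt
    rel(T,ang,tilt); return T
def edge(P,ang,half=45.6):
    p,R,o=st(); E=p+R.apply([0,env.tcp_to_tips,-half]); u=np.array([np.cos(np.radians(ang)),np.sin(np.radians(ang))])
    d=E[:2]-P[:2]; print("edge",E.round(1),"s",round(-d@u,2),"lat",round(-d[0]*u[1]+d[1]*u[0],2),"tilt/yaw z",R.as_matrix()[:,2].round(3))
'''
open('h.py','w').write(s)
E
python3 - <<'E'
from h import *
c=env.camera("wrist"); w,r=measure(c,[554,161],[549,145],"pics/m3.png")
t=env.camera("top"); print("top pan",ray(t,[261.6,203.5],70), "wrist-proj-in-top",proj(t,[*r,70]),"keys top",ray(t,[[269-45+220/4.333,215-45+297/4.333],[269-45+63/4.333,215-45+276/4.333]],54).round(1))
a=np.degrees(np.arctan2(*(r-w[:2])[::-1])); print(a); goal(r,a,43,130,8); goal(r,a,43,77,8)
E
```

```text
weight [ 5.5020e+02  1.4582e+02  9.7900e+00 -1.1000e-01 -2.3000e-01] IoU 0.984 ring [555. 162.] 12.0 w-ring [ -4.8  -16.18]
top pan [[554.545635  158.9465773  70.       ]] wrist-proj-in-top [[260.56199592 203.34103031]] keys top [[452.3 120.5  54. ]
 [466.1 227.7  54. ]]
73.47892324561913
t 3.12 pos [543.5 108.2 269. ] shift mm [ 9.  55.4 45.2] turn deg [ 7.66 16.88 -0.83] F [ 0.3  0.1 -0.2] gap 91.3
t 3.12 pos [543.5 108.2 269. ] shift mm [  8.6 108.4  45. ] turn deg [ 7.66 16.88 -0.83] F [ 0.3  0.1 -0.2] gap 91.3
```

Request:
servo_tool([
  [1,[0.003,0.005,0.015],[2.5,5.6,-0.3]],
  [1,[0.003,0.005,0.015],[2.5,5.6,-0.3]],
  [1,[0.003,0.005,0.015],[2.5,5.6,-0.3]],
  [1,[0,0,0],[0,0,0]],
  [1,[0,0,0],[0,0,0]],
])

```text
time_s: 3.53
position: [557.2, 154.0, 256.2]
ee_rot: [-1.418, 0.213, -0.247]
ft_force: [-0.0, -0.1, 0.3]
finger_gap: 91.0
```

```bash
cat > g.py <<'E'
from h import *
import sys
P=np.array([555.,162.]); ang=73.5
s,z,tilt=map(float,sys.argv[1:4])
edge(P,ang); goal(P,ang,s,z,tilt)
E
python3 g.py 43 77 8
```

```text
edge [547.2 121.4 172.3] s 41.11 lat -4.06 tilt/yaw z [0.292 0.946 0.141]
t 3.53 pos [557.2 154.  256.2] shift mm [ -4.4  94.1 -15.2] turn deg [-0.11 -0.65  0.12] F [-0.  -0.1  0.3] gap 91.0
```

Request:
servo_tool([
  [1,[-0.0025,0,-0.008],[0,-0.3,0]],
  [1,[-0.0025,0,-0.008],[0,-0.3,0]],
  [1,[0,0.02,0],[0,0,0]],
  [1,[0,0.02,0],[0,0,0]],
  [1,[0,0.02,0],[0,0,0]],
])

```text
time_s: 3.95
position: [549.9, 143.6, 197.3]
ee_rot: [-1.423, 0.189, -0.236]
ft_force: [1.1, 0.5, -0.1]
finger_gap: 91.2
```

Request:
servo_tool([
  [1,[0,0.015,0],[0,0,0]],
  [1,[0,0.01,0],[0,0,0]],
  [1,[0,0,0],[0,0,0]],
  [1,[0,0,0],[0,0,0]],
  [1,[0,0,0],[0,0,0]],
])

```text
time_s: 4.37
position: [547.9, 143.2, 169.4]
ee_rot: [-1.428, 0.188, -0.228]
ft_force: [-0.5, -0.2, 0.8]
finger_gap: 91.2
```

```bash
python3 g.py 38 77 8; python3 - <<'E'
from h import *
c=env.camera("wrist"); cv2.imwrite("pics/w2.png",c["pixels"][:, 120:560]); print(proj(c,[[555,162,70],[550,146,70]]))
s=env.camera("scene"); measure(s,[555,161],[550,146],"pics/s2.png")
E
```

```text
edge [539.2 109.6  85.7] s 54.74 lat 0.23 tilt/yaw z [0.264 0.955 0.134]
t 4.37 pos [547.9 143.2 169.4] shift mm [ 1.7 10.6 15. ] turn deg [0.3  1.02 0.3 ] F [-0.5 -0.2  0.8] gap 91.2
[[331.13502956 229.58468776]
 [306.54341104 230.06581357]]
weight [546. 143.   8.   0.   0.] IoU -0.0 ring [551.42 172.97] 1.0 w-ring [ -5.42 -29.97]
```

View pics/w2.png

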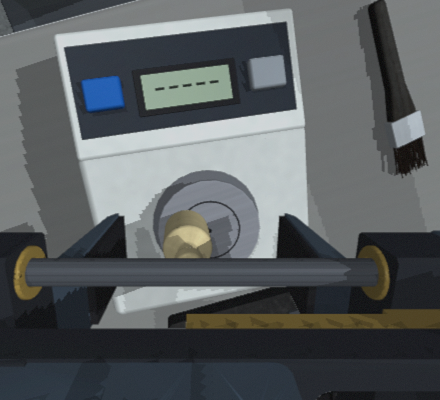

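Request:
servo_tool([
  [1,[0.001,0.005,0.004],[0.1,0.5,0.1]],
  [1,[0.001,0.005,0.004],[0.1,0.5,0.1]],
  [1,[0,0,0.004],[0,0,0]],
  [1,[0,0,0.002],[0,0,0]],
  [1,[0,0,0],[0,0,0]],
])

```text
time_s: 4.88
position: [556.2, 159.1, 162.9]
ee_rot: [-1.421, 0.203, -0.242]
ft_force: [-0.7, -0.1, 0.5]
finger_gap: 91.1
```

```bash
python3 g.py 31 77 8; python3 - <<'E'
from h import *
c=env.camera("wrist"); measure(c,[555,161],[550,146],"pics/w3.png")
s=env.camera("scene");t=env.camera("top")
u=proj(s,[550,146,90])[0].astype(int);v=proj(t,[550,146,90])[0].astype(int)
i=[cv2.resize(q["pixels"][k[1]-30:k[1]+30,k[0]-30:k[0]+30],(300,300),interpolation=2) for q,k in((s,u),(t,v))]
cv2.imwrite("pics/c3.png",np.vstack([cv2.resize(cv2.imread("pics/w3.png"),(600,600))[:,:][:300*2],np.hstack(i)])[0:900] if 0 else np.hstack([np.vstack(i),cv2.resize(cv2.imread("pics/w3.png"),(500,600))]))
E
```

```text
edge [546.8 126.2  79. ] s 36.67 lat -2.35 tilt/yaw z [0.282 0.949 0.14 ]
t 4.88 pos [556.2 159.1 162.9] shift mm [-2.   2.8  5.4] turn deg [-0.03 -0.07  0.32] F [-0.7 -0.1  0.5] gap 91.1
weight [ 5.5008e+02  1.4534e+02  1.3780e+01 -1.0500e+00  2.0000e-01] IoU 0.868 ring [555.34 160.57] 11.6 w-ring [ -5.25 -15.23]
```

View pics/c3.png

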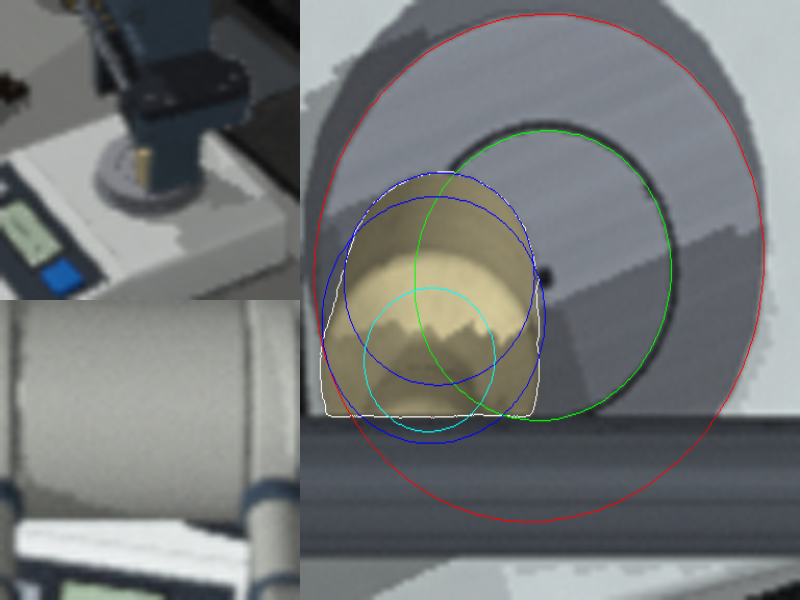

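Request:
servo_tool([
  [1,[-0.001,0.001,0.002],[0,0,0.1]],
  [1,[-0.001,0.001,0.002],[0,0,0.1]],
  [1,[0,0.0005,0.0015],[0,0,0]],
  [1,[0,0.0005,0.0015],[0,0,0]],
  [1,[0,0,0.0015],[0,0,0]],
])

```text
time_s: 5.45
position: [556.2, 167.7, 161.0]
ee_rot: [-1.421, 0.206, -0.239]
ft_force: [-0.4, -1.7, 0.8]
finger_gap: 91.2
```

```bash
python3 - <<'E'
s=open('h.py').read()
s=s.replace("    f=lambda p:-(lambda m:(m&brass).sum()","    H=np.nonzero(brass.any(1))[0].max()-3; k=brass[:H]\n    f=lambda p:-(lambda m:(m[:H]&k).sum()").replace("/(m|brass).sum())(wmask","/(m[:H]|k).sum())(wmask")
open('h.py','w').write(s)
E
cat >> g.py <<'E'
c=env.camera("wrist"); measure(c,[555,161],[float(v) for v in sys.argv[4:6]],sys.argv[6] if len(sys.argv)>6 else None)
E
python3 g.py 18 77 8 550 146
```

```text
edge [546.5 134.9  77.2] s 28.43 lat 0.43 tilt/yaw z [0.283 0.949 0.139]
t 5.45 pos [556.2 167.7 161. ] shift mm [ 0.4  1.6 10.3] turn deg [ 0.02 -0.09  0.08] F [-0.4 -1.7  0.8] gap 91.2
weight [ 5.5093e+02  1.4830e+02  1.0550e+01 -2.0000e-02 -3.1000e-01] IoU 0.991 ring [554.03 162.16] 9.9 w-ring [ -3.1  -13.86]
```

Request:
servo_tool([
  [1,[0,0.0003,0.002],[0,0,0]],
  [1,[0,0.0003,0.002],[0,0,0]],
  [1,[0,0.0003,0.002],[0,0,0]],
  [1,[0,0.0003,0.002],[0,0,0]],
  [1,[0,0.0003,0.0015],[0,0,0]],
])

```text
time_s: 5.92
position: [559.4, 177.8, 161.1]
ee_rot: [-1.421, 0.206, -0.24]
ft_force: [0.5, -1.7, 1.6]
finger_gap: 91.3
```

```bash
python3 g.py 15 77 8 553 157 pics/w4.png
```

```text
edge [549.7 144.9  77.2] s 17.91 lat 0.2 tilt/yaw z [0.283 0.949 0.139]
t 5.92 pos [559.4 177.8 161.1] shift mm [0.3 0.6 2.8] turn deg [ 0.02 -0.09  0.1 ] F [ 0.5 -1.7  1.6] gap 91.3
weight [ 5.5376e+02  1.5804e+02  8.9200e+00  1.9000e-01 -1.5000e-01] IoU 0.986 ring [553.57 162.2 ] 9.8 w-ring [ 0.19 -4.16]
```

View pics/w4.png

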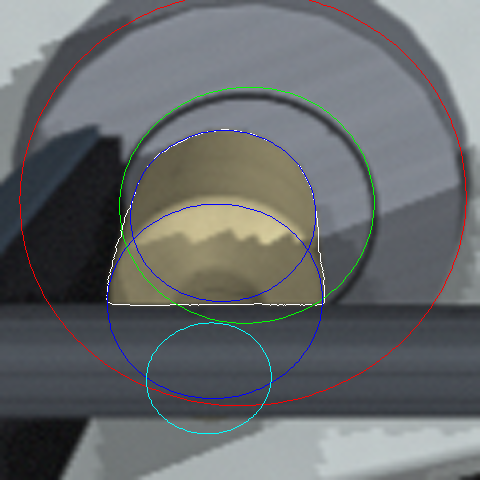

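Request:
servo_tool([
  [1,[0,0.0002,0.001],[0,0,0]],
  [1,[0,0.0002,0.001],[0,0,0]],
  [1,[0,0.0002,0.001],[0,0,0]],
  [1,[0,0,0.0007],[0,0,0]],
  [1,[0,0,0],[0,0,0]],
])

```text
time_s: 6.38
position: [560.7, 182.1, 160.9]
ee_rot: [-1.421, 0.206, -0.239]
ft_force: [-0.3, -1.7, 0.8]
finger_gap: 91.3
```

```bash
python3 g.py 24 77 8 554 162
```

```text
edge [551.  149.2  77.1] s 13.39 lat 0.22 tilt/yaw z [0.283 0.949 0.139]
t 6.38 pos [560.7 182.1 160.9] shift mm [  0.3  -1.4 -10.5] turn deg [ 0.02 -0.08  0.1 ] F [-0.3 -1.7  0.8] gap 91.3
weight [5.5480e+02 1.6233e+02 8.6000e+00 1.2000e-01 4.0000e-02] IoU 0.989 ring [554.01 162.79] 8.2 w-ring [ 0.79 -0.46]
```

Request:
servo_tool([
  [1,[0,0,-0.002],[0,0,0]],
  [1,[0,0,-0.006],[0,0,0]],
  [1,[0,0,-0.009],[0,0,0]],
  [1,[0,0,-0.005],[0,0,0]],
  [1,[0,-0.01,0],[0,0,0]],
])

```text
time_s: 6.85
position: [552.4, 157.9, 166.2]
ee_rot: [-1.421, 0.208, -0.237]
ft_force: [-1.1, -0.8, -0.6]
finger_gap: 91.0
```

Request:
servo_tool([
  [1,[0,-0.02,0],[0,0,0]],
  [1,[0,-0.02,0],[0,0,0]],
  [1,[0,-0.025,0],[0,0,0]],
  [1,[0,-0.025,0],[-4,0,0]],
  [1,[0,0,0],[-4,0,0]],
])

```text
time_s: 7.27
position: [547.6, 141.2, 262.5]
ee_rot: [-1.561, 0.235, -0.23]
ft_force: [1.2, 0.9, 0.7]
finger_gap: 91.4
```

```bash
python3 g.py 24 77 0 554.5 162 pics/w5.png
```

```text
edge [534.1  97.3 184.4] s 67.95 lat 1.72 tilt/yaw z [ 0.292  0.956 -0.004]
t 7.27 pos [547.6 141.2 262.5] shift mm [  1.1 107.   44.1] turn deg [ 0.2  -0.47 -0.14] F [1.2 0.9 0.7] gap 91.4
weight [ 5.5458e+02  1.6111e+02  9.0900e+00 -4.0000e-02  4.0000e-02] IoU 0.984 ring [554.03 159.34] 11.8 w-ring [0.56 1.77]
```

View pics/w5.png

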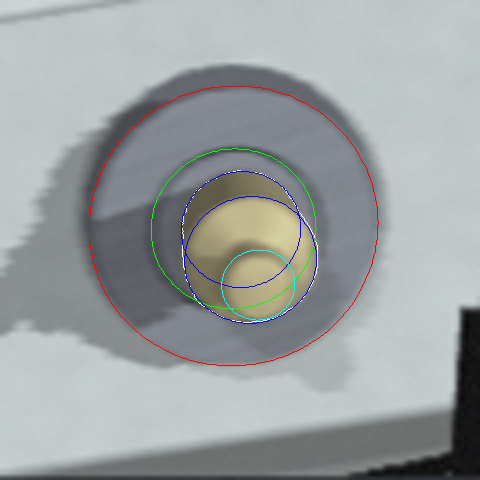

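```bash
cat > k.py <<'E'
from h import *
import sys
c=env.camera("wrist")
q=cv2.cvtColor(c["pixels"],cv2.COLOR_BGR2HSV)
m=cv2.inRange(q,(100,170,60),(125,255,255)); n,l,s,ce=cv2.connectedComponentsWithStats(m)
for i in range(1,n):
    if s[i,4]>100: print("blue",s[i],ce[i].round(1),ray(c,ce[i],54).round(1),ray(c,ce[i],52).round(1))
for r in env.silhouettes("power_key_top",c)[:1]:
    ys,xs=np.nonzero(r["region"]); print("grey",ray(c,[xs.mean(),ys.mean()],54).round(1))
K=np.array([float(v) for v in sys.argv[1:4]]); h=float(sys.argv[4])
a=np.radians(82.3); z=np.array([np.cos(a),np.sin(a),0]); x=np.array([np.sin(a),-np.cos(a),0]); t=np.radians(10)
y=np.array([0,0,-1])*np.cos(t)+x*np.sin(t); X=np.cross(y,z); G=Ro.from_matrix(np.c_[X,y,z])
p,R,o=st(); T=K-y*(env.tcp_to_tips+h)
tip=p+R.apply([0,env.tcp_to_tips,0]); d=G.inv().apply(tip-K)
print("t",round(o["time_s"],2),"tip rel key (key axes)",d.round(1),"shift(tool)",R.inv().apply(T-p).round(1),"shift(goal axes)",G.inv().apply(T-p).round(1),"turn",(R.inv()*G).as_rotvec(degrees=True).round(2),"F",o["ft_force"].round(1),"gap",o["finger_gap"].round(1))
E
python3 k.py 452.5 122 54 40
```

```text
blue [260  92  28  25 548] [273.6 104.4] [[452.1 121.8  54. ]] [[451.9 121.5  52. ]]
grey [[466.7 227.6  54. ]]Traceback (most recent call last):
  File "k.py", line 15, in <module>
    print("t",round(o["time_s"],2),"tip rel key (key axes)",d.round(1),"shift(tool)",R.inv().apply(T-p).round(1),"shift(goal axes)",G.inv().apply(T-p).round(1),"turn",(R.inv()*G).as_rotvec(degrees=True).round(2),"F",o["ft_force"].round(1),"gap",o["finger_gap"].round(1))
                                                                                                                                                                                                                                                     ^^^^^^^^^^^^^^^^^^^^^
AttributeError: 'float' object has no attribute 'round'
```

```bash
sed -i 's/o\["finger_gap"\].round(1)/round(o["finger_gap"],1)/' k.py; python3 k.py 452.3 121.7 54 40
```

```text
blue [257  95  28  25 556] [270.5 106.7] [[452.  121.4  54. ]] [[451.8 121.1  52. ]]
grey [[467.  227.2  54. ]]
t 7.52 tip rel key (key axes) [ 109.2 -106.8   33.2] shift(tool) [-102.8   87.1  -50.1] shift(goal axes) [-123.6   65.5  -33.2] turn [  0.81  -9.05 -10.57] F [-0.9 -0.1 -0.6] gap 91.2
```

Request:
servo_tool([
  [0,[-0.02,0,-0.01],[0,0,0]],
  [0,[-0.02,0,-0.01],[0,0,0]],
  [0,[-0.02,0,-0.01],[0,0,0]],
  [0,[-0.02,0,-0.01],[0,0,0]],
  [0,[-0.02,0,-0.01],[0,0,0]],
])

```text
time_s: 7.93
position: [432.6, 122.4, 252.9]
ee_rot: [-1.55, 0.244, -0.22]
ft_force: [0.0, 0.5, 0.2]
finger_gap: 60.4
```

Request:
servo_tool([
  [0,[0,0,0],[0.3,-3,-3.5]],
  [0,[0,0,0],[0.3,-3,-3.5]],
  [0,[0,0,0],[0.2,-3,-3.5]],
  [0,[0,0,0],[0,0,0]],
  [0,[0,0,0],[0,0,0]],
])

```text
time_s: 8.35
position: [424.2, 120.1, 249.3]
ee_rot: [-1.563, -0.021, -0.237]
ft_force: [-0.2, -1.0, 0.1]
finger_gap: 27.1
```

```bash
python3 k.py 452.3 121.7 54 10
```

```text
blue [311 178  25  20 478] [323.4 187.5] [[450.5 120.9  54. ]] [[451.3 120.8  52. ]]
grey [[465.6 226.6  54. ]]
t 8.45 tip rel key (key axes) [   6.5 -118.9   -4.4] shift(tool) [ -6.2 109.    4. ] shift(goal axes) [ -7.4 108.8   5.3] turn [-0.64 -0.26 -0.63] F [ 0.5  0.3 -0.6] gap 19.5
```

Request:
servo_tool([
  [0,[-0.002,0.022,0.0015],[-0.2,-0.1,-0.2]],
  [0,[-0.002,0.022,0.0015],[-0.2,-0.1,-0.2]],
  [0,[-0.002,0.022,0.001],[-0.2,-0.1,-0.2]],
  [0,[0,0.022,0],[0,0,0]],
  [0,[0,0.01,0],[0,0,0]],
])

```text
time_s: 8.87
position: [441.3, 123.4, 150.1]
ee_rot: [-1.571, -0.025, -0.251]
ft_force: [-0.6, -0.2, 0.5]
finger_gap: 0.6
```

```bash
python3 k.py 452 121.5 54 0; python3 - <<'E'
from h import *
c=env.camera("wrist"); t=env.camera("scene"); u=proj(t,[480,130,70])[0].astype(int)
cv2.imwrite("pics/k1.png",np.hstack([c["pixels"][:,140:540],cv2.resize(t["pixels"][u[1]-50:u[1]+50,u[0]-50:u[0]+50],(400,400),interpolation=2)]))
E
```

```text
blue [301 205  37  29 443] [318.2 211.6] [[444.2 121.2  54. ]] [[445.2 121.1  52. ]]
grey [[465.  226.5  54. ]]
t 8.97 tip rel key (key axes) [  5.8 -18.8   0.5] shift(tool) [-5.8 18.8 -0.4] shift(goal axes) [-5.8 18.8 -0.3] turn [-0.15 -0.55 -0.02] F [ 0.1  0.3 -0.1] gap 0.8
```

View pics/k1.png

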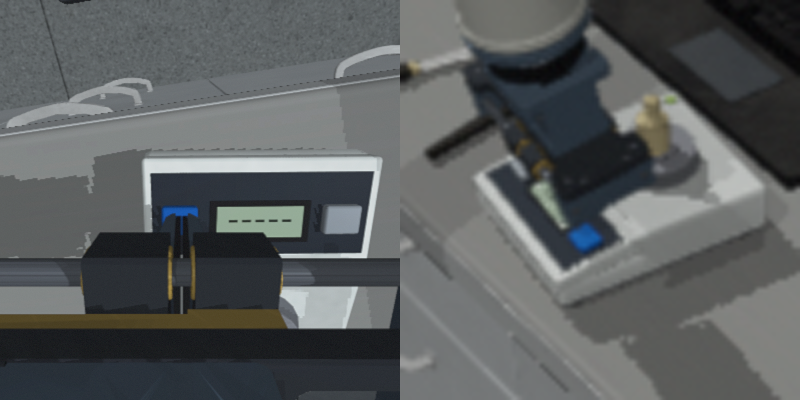

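Request:
servo_tool([
  [0,[-0.003,0.003,0],[0,-0.2,0]],
  [0,[-0.003,0.003,0],[0,-0.2,0]],
  [0,[0,0.004,0],[0,0,0]],
  [0,[0,0.003,0],[0,0,0]],
  [0,[0,0,0],[0,0,0]],
])

```text
time_s: 9.48
position: [438.6, 124.2, 140.4]
ee_rot: [-1.57, -0.035, -0.25]
ft_force: [0.4, 0.3, -0.0]
finger_gap: 0.9
```

```bash
python3 k.py 452 121.5 54 0|tail -1
```

```text
t 9.58 tip rel key (key axes) [ 2.2 -9.4  1.3] shift(tool) [-1.7  9.4 -1. ] shift(goal axes) [-1.6  9.4 -0.9] turn [-0.29 -0.16  0.4 ] F [-0.  -0.1 -0.1] gap 0.7
```

Request:
servo_tool([
  [0,[-0.001,0.003,0],[0,0,0]],
  [0,[-0.001,0.002,0],[0,0,0]],
  [0,[0,0.002,0],[0,0,0]],
  [0,[0,0.0015,0],[0,0,0]],
  [0,[0,0.001,0],[0,0,0]],
])

```text
time_s: 10.0
position: [438.6, 124.4, 130.5]
ee_rot: [-1.57, -0.036, -0.251]
ft_force: [-0.2, -0.2, 0.5]
finger_gap: 0.7
```

```bash
python3 k.py 452 121.5 54 0|tail -1
```

```text
t 10.1 tip rel key (key axes) [0.4 0.5 1.5] shift(tool) [ 0.2 -0.5 -1.1] shift(goal axes) [ 0.2 -0.5 -1.1] turn [-0.3  -0.17  0.44] F [-1.  -0.3  2. ] gap 0.7
```

Request:
servo_tool([
  [0,[0,0.001,0],[0,0,0]],
  [0,[0,0.001,0],[0,0,0]],
  [0,[0,0.0007,0],[0,0,0]],
  [0,[0,0.0003,0],[0,0,0]],
  [0,[0,0.0003,0],[0,0,0]],
])

```text
time_s: 10.52
position: [439.0, 124.3, 127.8]
ee_rot: [-1.57, -0.037, -0.251]
ft_force: [-5.2, -0.0, 19.1]
finger_gap: 0.1
```

```bash
python3 k.py 452 121.5 54 0|tail -1
```

```text
t 10.62 tip rel key (key axes) [0.4 3.3 1.5] shift(tool) [ 0.3 -3.3 -1. ] shift(goal axes) [ 0.2 -3.3 -1.1] turn [-0.31 -0.17  0.49] F [-4.  -0.2 16. ] gap 0.3
```

Request:
servo_tool([
  [0,[0,0,0],[0,0,0]],
  [0,[0,-0.002,0],[0,0,0]],
  [0,[0,-0.006,0],[0,0,0]],
  [0,[0,-0.015,0],[0,0,0]],
  [0,[0,-0.03,0],[0,0,0]],
])

```text
time_s: 11.03
position: [428.2, 125.0, 178.5]
ee_rot: [-1.572, -0.032, -0.247]
ft_force: [0.3, 0.6, -0.2]
finger_gap: 0.3
```

Request:
servo_tool([
  [0,[0,-0.03,0],[0,0,0]],
  [0,[0,-0.03,0],[0,0,0]],
  [0,[0,-0.03,0],[0,0,0]],
  [0,[0,0,0],[0,0,0]],
  [0,[0,0,0],[0,0,0]],
])

```text
time_s: 11.45
position: [410.6, 127.2, 276.9]
ee_rot: [-1.569, -0.036, -0.25]
ft_force: [0.3, 0.4, -0.7]
finger_gap: 0.5
```

```bash
python3 k.py 452 121.5 54 0|tail -1;  python3 - <<'E'
from h import *
c=env.camera("wrist"); t=env.camera("scene"); u=proj(t,[500,145,70])[0].astype(int)
measure(t,[555,161],[555,162])
cv2.imwrite("pics/f.png",np.hstack([c["pixels"][:,140:540],cv2.resize(t["pixels"][u[1]-50:u[1]+50,u[0]-50:u[0]+50],(400,400),interpolation=2)]))
E
```

```text
t 11.55 tip rel key (key axes) [  -2.2 -147.4    0.5] shift(tool) [  1.8 147.4  -0.9] shift(goal axes) [  2.6 147.4  -0. ] turn [-0.33 -0.16  0.31] F [-0.6 -1.  -0.6] gap 0.2
weight [551. 159.   8.   0.   0.] IoU -0.0 ring [554.05 163.9 ] 1.0 w-ring [-3.05 -4.9 ]
```

View pics/f.png

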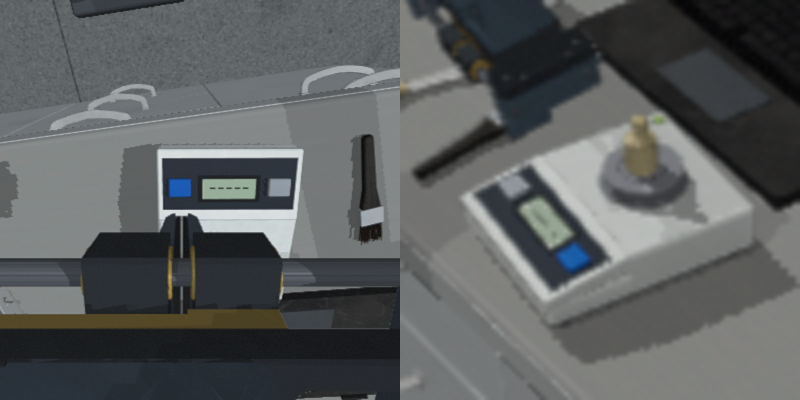

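```bash
python3 -c "
from bench import env
print(env.job_done())"
```

```text
the job is handed in; nothing more can be done
None
```

The weight now stands in the ring and the blue key has been pressed and released. I handed the job in at about 11.6 s of robot time; no verdict was reported.

**Nudging:** I pushed the weight about 16 mm with one open finger, tilted 8° so it touched low on the body. The force was about 2 N. I then backed the finger off.

**Ring check:** After the finger was clear, the fit from the wrist camera put the weight 0.6 mm and 1.8 mm off the ring centre. By eye, the ring in that fit was drawn about 1.4 mm too far to one side, so the true offset is probably under 1 mm. The limit is 5.5 mm. The weight was upright.

**Key press:** I pressed the blue key with the closed fingertips, square to the panel. The tip went about 2.8 mm further after first touch and met a hard stop at 16–19 N. It stayed down for more than 0.1 s before I lifted off.

**Last look:** The final picture shows the weight upright in the middle of the pan, and the blue key looks released. The grey key was not touched, and the brush and the other things in view look unmoved.

**Checks that failed or are indirect:**
- The last automatic position fit, from the scene camera, found nothing usable, so the final check of the weight is by eye.
- The key's travel is inferred from the tip position and the force. The display gave no sign: it showed dashes before and after.

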